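# Set and clamp the mitre angle of a profile saw

### The job

Set the saw for a 35 degree mitre: swing the turntable round until the pointer in front of its upright handle stands at 35 degrees to the left of the scale's zero mark, then turn the wing knob of the rim clamp clockwise until it is firmly tight. Finally, with the fingers closed, push the handle firmly sideways from beside it, with about 10 newtons, to check that the table holds its setting, and leave it so, without shifting the things lying about.

Things in the scene. Friction and masses are not known exactly. Their poses are not given: they have to be found in the camera images.
- turntable (a joint): Angle of the saw's turntable in rad: 0 with the pointer at the zero mark (handle straight in front), growing as the handle swings left seen from the robot (towards the saw's +y, clockwise from above). 35 degrees is 0.611. Range -0.45 to 0.95. The pivot is stiff: with the clamp slack it stays where it is left, and the handle needs about 4 N sideways to move.
- saw: The fixed saw. Origin on the work surface under the pivot axis; x points from the front (robot side) to the fences, y left, z up. Grey bed 560 x 720 mm, 40 mm high. Pale graduated ring round the turntable, 528 mm across, 52 mm high, black marks every 5 degrees, longer every 15, the longest and thickest at zero (front). Roller tables left and right of the bed, 60 mm high.
- saw_axis (a point): Point on the turntable's vertical pivot axis at its top face, 60 mm above the work surface; x and y as the saw's. The turntable is a bare steel disc 456 mm across. Fences, 137 mm high, start 39 mm behind the axis; two air cylinders stand 12 mm in front of the axis and 245 mm left and right of it, 103 to 283 mm above the work surface.
- handle: Upright black plastic handle on the turntable, 165 mm from the pivot axis; round, 29 to 33 mm across above a 38 mm foot, 98 mm tall. Origin at the centre of its foot, 66 mm above the work surface; z up. It stands on a plate 44 mm wide with a thin dark pointer at its nose that reaches over the scale; all turn with the turntable, the handle does not spin on its own.
- handle_grip (a point): Point on the handle's axis at the height to grip or push, 132 mm above the work surface and 32 mm below the handle's top; the handle is 33 mm across here. Its x axis points to the pivot axis.
- knob_grip (a point): Centre of the wing of the rim clamp's black knob, on its vertical screw axis, 115.5 mm above the work surface. The wing is an upright bar 62 mm long along this point's x axis, 14 mm thick along y and 30 mm tall (15 mm above and below this point), on a round boss of 34 mm.
- clamp_knob: The wing knob; origin 28 mm below knob_grip, on top of the grey clamp block (46 mm wide, top 87 mm above the work surface) fixed to the bed 45 degrees right of the zero mark, 212 mm from the pivot axis. Clockwise from above tightens. Starts slack: an unknown 0.4 to 2 rad of even, easy turning (0.35 N m); once the shoe bites the torque climbs by 0.5 N m per rad.
- clamp_shoe: Brass shoe, 18 mm across, under the block on the screw axis; on its steep quick-action thread it goes 3 mm down per rad of knob and presses on the turntable's rim. Origin under its centre. Firmly tight is 0.7 N m or more on the knob, 0.7 rad or more past first contact; the thread then holds about 110 N when let go. Over 50 N holds the table against 25 N on the handle.
- offcut: Offcut of square aluminium tube, 80 x 40 x 40 mm, lying at the front left on the saw's bed; bystander, not to be shifted. Origin at the centre of its underside.
- try_square: Try square with wooden stock (100 x 18 x 18 mm) and steel blade, lying at the front right on the saw's bed, outward of the clamp; bystander. Origin under the middle of the stock.
- tape_measure: Grey tape measure, 70 x 36 x 64 mm, standing on the table in front of the saw; bystander. Origin at the centre of its underside.
- bench_brush: Brush, 220 mm long, lying on the table; bystander. Origin under its middle.
- spanner: Steel spanner, 180 mm long, lying on the table; bystander. Origin under its middle.
- oil_bottle: Grey closed bottle, 60 mm across, 170 mm tall, standing on the table right of the saw; bystander. Origin at the centre of its underside.
- end_plug: Black round profile plug, 44 mm across, 30 mm tall, on the table; bystander. Origin at the centre of its underside.

How it is judged:
By the outcome, as a careful person would: the job done as asked, in the order asked, and still so for the second after the job is handed in, with the robot touching nothing.
It also fails if it takes over 72 s, if anything falls off the work surface, if the arm or the gripper's body presses on something with over 40 N, if the wrist force passes 120 N, or if a joint passes its speed limit or range.

### The arm

A 6-joint arm with a two-finger parallel gripper is mounted at the origin on the work surface. World frame = base frame: x ahead of the robot, y to its left, z up, the work surface at z = 0. Lengths are in m, angles in rad, forces in N, time in s.
With the tool pointing down it reaches from about 0.35 to 0.775 m from the base axis. Payload 7.3 kg.
Tool frame: the origin (TCP) lies midway between the tips of the shut fingers; the grasp point (between the pads) lies 19 mm behind it (robot.grasp_offset is the z of the grasp point in the tool frame, in m); z points along the fingers, y is the direction in which the jaws open and shut (so a half turn about z gives the same grasp; the last joint's range is limited). The gripper opens to 92 mm and grips with 3 to 60 N. Pads are 19 mm wide; open, the fingers measure 130 mm over their backs; the gripper's body (75 mm by 190 mm) begins 47 mm behind the grasp point.
Start: joints at [-1.25, 0.342, 1.524, -0, 1.275, -0.146], TCP at [0.236, -0.469, 0.227] pointing down, gripper open.
Joint ranges: [-2.53, 2.53], [-0.77, 2.02], [0.04, 2.7], [-1, 4.14], [0.28, 2.66], [-3.11, 3.11]. Speed limits (rad/s): [2.57, 2.57, 3.14, 3.14, 3.14, 3.14].

### API

Orientations are given as [roll, pitch, yaw] about the fixed x, y, z axes, in that order (R = Rz(yaw) Ry(pitch) Rx(roll)).
In Python, from cell import observe, imaging, workorder, robot gives the robot as it stands. The module is installed in compiled form; this text tells all that it offers.
- The arm moves only by the tool send_rows, never from a script. Its argument "series" is a list of rows, each a list of 7 numbers: the shift along the tool's x, y, z in m, then the turn, a rotation vector about the tool's x, y, z in rad, then the closure, from 0 (fully open) to 1 (shut). A call has 1 to 5 rows; each row shifts and turns the commanded pose from where the row before left it, along the tool's axes as they then stand; what a row does not reach is not made up. A row lasts 1/12 s, in which the tool goes at most 41.7 mm and 7.16 degrees, less where a joint would pass 70% of its speed; a pose out of reach is approached as far as the arm can. A call is refused whole if a number of a shift passes 0.0417 or a number of a turn 0.125, either way. A call with a gripper value outside its range is refused whole. The fingers move at their own pace and stop on an object; "newtons" is the grip in N (left out, the last holds). Time passes only in rows, so rows that do not move let the fingers close. It gives the time, the measured TCP pose, the force and the opening at its end, in the units of the state.
- observe(): the state, without advancing time (a new reading comes with each control period).
- imaging.read_camera(name): name is "side" or "top" or "wrist"; returns a dict with "color" (384x512x3 uint8, red, green, blue), "range_z" (384x512 float32, m along the optical axis (not along the pixel's ray), 0 where there is no reading), "vfov" (degrees; the focal length in pixels is half the picture's height over the tangent of half this angle, whatever the lens; pixels are square), "cx", "cy" (the principal point, pixels), "T" (4x4, takes a point from camera to world coordinates). Camera axes: x right, y down, z forward; pixel columns grow to the right and rows downward; lengths in m; the calibration is good to about 2 mm. A picture is of the moment at which its call begins.
- workorder.hand_in(): hands the job in, once; it reports no verdict.
The state is a dict: "time": time; "qpos": joint angles; "qvel": joint speeds; "joint_efforts": joint torques, N m; "tool_pos": TCP position; "tool_rot": TCP orientation; "contact_force": force on the tool from outside, world axes, zero at the start; "torque": the same for the moment, N m; "opening": finger opening in m.
Only numpy, scipy, OpenCV 4.12 (cv2) and the standard library are available. Lean on these libraries where they do the work, as an engineer would, in place of code of your own. Each camera call takes 0.05 s, during which the arm holds its last target.

## Working session

There is one attempt and no reset: what is moved stays moved. The work goes in short steps, Python scripts to look and compute and a tool call to move; the robot and the scene stay as the last step left them, time stands still between calls to the robot, and variables do not carry over. Pictures are saved under pics/ and viewed, and the job is handed in when it is done.

Besides the shell and the picture viewer there is one more tool, called by a JSON object that holds its "fn" and its "kwargs". send_rows: Moves the arm, as the interface text tells. Its arguments: {"type":"object","properties":{"series":{"type":"array","items":{"type":"array","items":{"type":"number"}}},"newtons":{"type":"number"}},"required":["series"]}

```bash
mkdir -p pics
python3 - <<'E'
from cell import observe, imaging, workorder, robot
import cv2
print(observe()); print(robot, [a for a in dir(robot) if a[0]!='_'], robot.grasp_offset)
for n in ("side","top","wrist"):
    r=imaging.read_camera(n); print(n,r["vfov"],r["cx"],r["cy"],r["T"].round(3).tolist())
    cv2.imwrite(f"pics/{n}0.png",cv2.resize(r["color"][...,::-1],(768,576)))
E
```

```text
{'time': 0.0, 'qpos': array([-1.25002380e+00,  3.42721782e-01,  1.52499718e+00, -3.91236062e-05,
        1.27535719e+00, -1.45993444e-01]), 'qvel': array([ 4.60253171e-04, -1.71714743e-04, -1.04055350e-03,  1.79837923e-03,
       -7.07682914e-05, -6.88082846e-04]), 'joint_efforts': array([-1.42010569e-03, -4.31248248e+01, -2.44220603e+01,  7.17214867e-02,
        5.59448591e-02, -1.08560885e-04]), 'tool_pos': array([ 0.23613918, -0.46846252,  0.22605236]), 'tool_rot': array([-3.14011950e+00, -1.78798209e-04,  4.66777263e-01]), 'contact_force': array([-0.15268998, -0.63451806, -0.3231302 ]), 'torque': array([-0.00421631,  0.07586542,  0.01193639]), 'opening': 0.09183378804112344}
<Robot object at 0x7f2710dfba10> ['IKError', 'grasp_offset'] -0.0188
side 50.17407835625572 256.8193987237215 184.32448606241744 [[0.975, -0.101, 0.199, 0.273], [-0.223, -0.457, 0.861, -1.115], [0.004, -0.884, -0.468, 0.675], [0.0, 0.0, 0.0, 1.0]]
top 48.7031617777213 258.3303210487239 186.26935818924056 [[0.011, -0.999, 0.05, 0.433], [-1.0, -0.011, -0.001, -0.095], [0.002, -0.05, -0.999, 1.682], [0.0, 0.0, 0.0, 1.0]]
wrist 70.8193638555773 252.1687419750426 192.11492847087297 [[0.45, -0.861, -0.238, 0.301], [-0.893, -0.435, -0.118, -0.437], [-0.002, 0.266, -0.964, 0.384], [0.0, 0.0, 0.0, 1.0]]
```

View pics/top0.png

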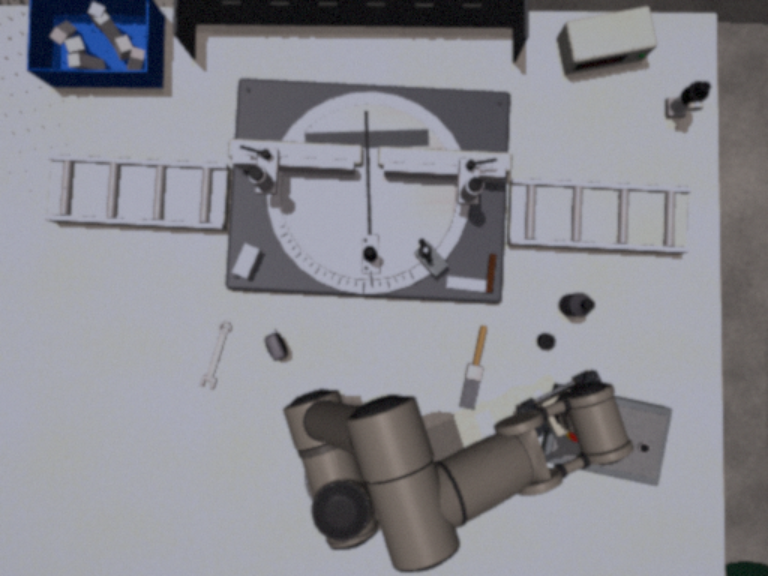

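View pics/side0.png

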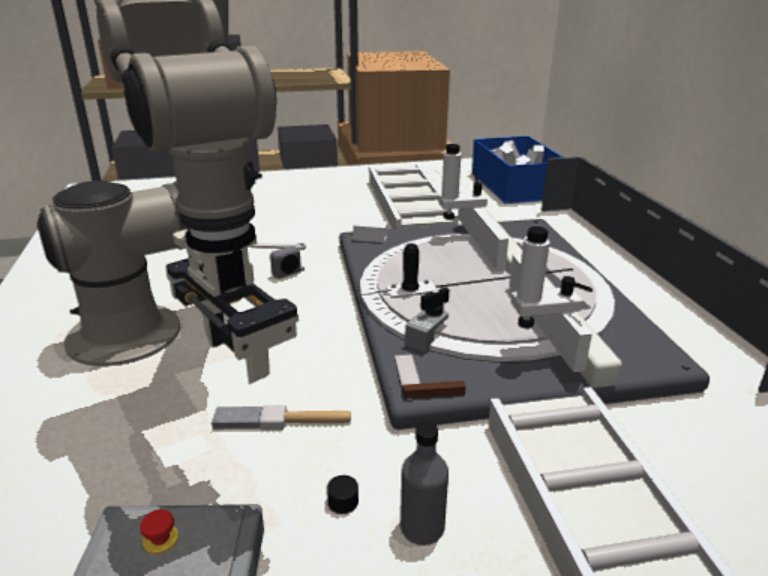

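View pics/wrist0.png

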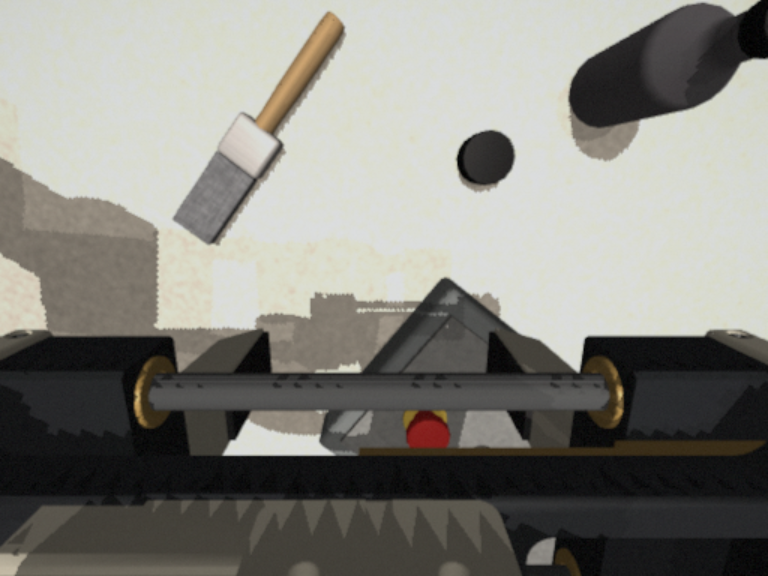

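The top view shows the handle at about (370,255) near zero, the clamp at (430,253), the square at (490,275) and the offcut at (247,262), all in 1.5x pixels. I'll enlarge the saw area.

```bash
cat > h.py <<'E'
from cell import observe, imaging, workorder, robot
import cv2, numpy as np
np.set_printoptions(precision=4,suppress=True)
def crop(r,x0,y0,x1,y1,s,name):
    c=r["color"][y0:y1,x0:x1,::-1]
    cv2.imwrite("pics/"+name,cv2.resize(c,None,fx=s,fy=s,interpolation=cv2.INTER_CUBIC))
def f(r): return r["color"].shape[0]/2/np.tan(np.radians(r["vfov"])/2)
def ray(r,u,v):
    d=np.array([(u-r["cx"])/f(r),(v-r["cy"])/f(r),1.]); return r["T"][:3,:3]@d, r["T"][:3,3]
def onz(r,u,v,z):
    d,o=ray(r,u,v); return o+d*(z-o[2])/d[2]
def cloud(r):
    Z=r["range_z"]; v,u=np.mgrid[:Z.shape[0],:Z.shape[1]]
    P=np.stack([(u-r["cx"])/f(r)*Z,(v-r["cy"])/f(r)*Z,Z],-1)@r["T"][:3,:3].T+r["T"][:3,3]
    P[Z==0]=np.nan; return P
def proj(r,p):
    q=np.linalg.inv(r["T"])@np.append(p,1); return r["cx"]+f(r)*q[0]/q[2], r["cy"]+f(r)*q[1]/q[2]
E
python3 - <<'E'
from h import *
r=imaging.read_camera("top"); crop(r,150,120,350,210,4,"topc.png")
P=cloud(r)
s=imaging.read_camera("side"); crop(s,220,140,420,290,4,"sidec.png")
np.savez("t0.npz",**r); np.savez("s0.npz",**s)
# bed surface
m=(abs(P[...,2]-.04)<.006); 
u8=(m*255).astype(np.uint8); cnt=max(cv2.findContours(u8,0,1)[0],key=cv2.contourArea)
print(cv2.minAreaRect(cnt)); cv2.imwrite("pics/bed.png",u8)
# pale ring outer edge: z ~ .052-.06
for lo,hi,n in((.046,.07,"disc"),(.09,.3,"tall")):
    cv2.imwrite(f"pics/{n}.png",((P[...,2]>lo)&(P[...,2]<hi)).astype(np.uint8)*255)
E
```

```text
((248.42471313476562, 76.66495513916016), (182.0695343017578, 40.6097412109375), 2.9170072078704834)
```

View pics/topc.png

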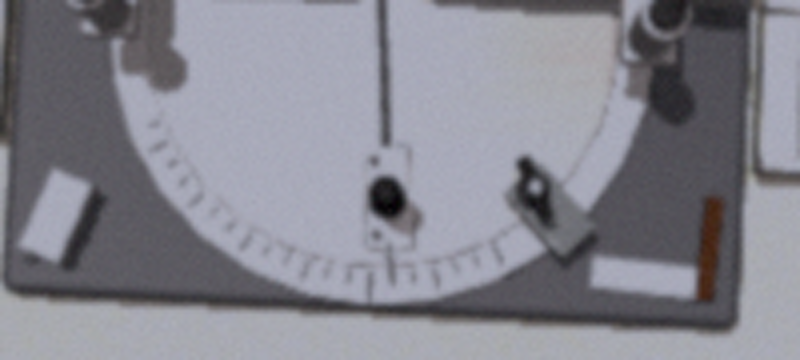

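View pics/sidec.png

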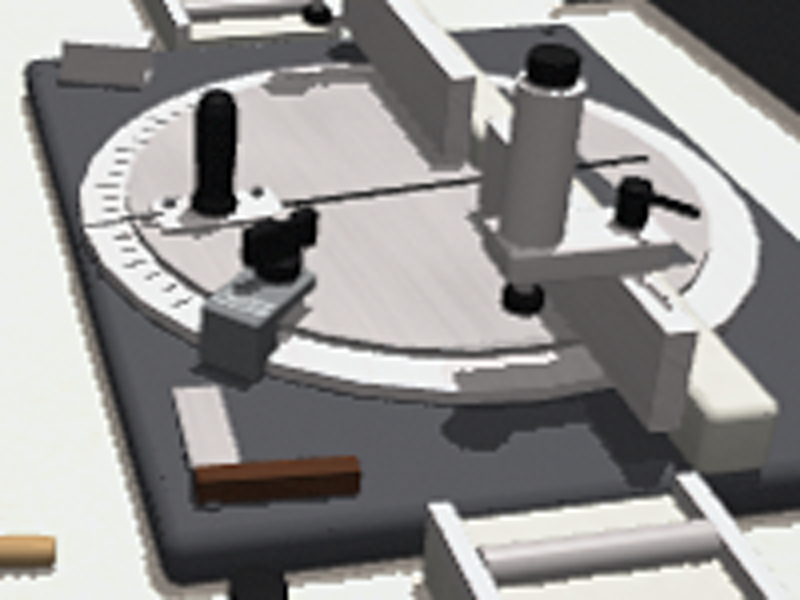

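View pics/disc.png

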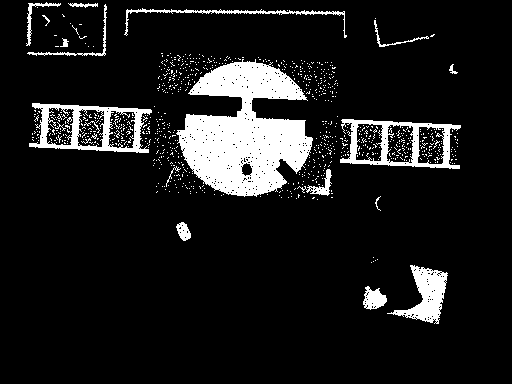

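Run:
```python
from h import *
from scipy.optimize import least_squares
r=dict(np.load("t0.npz")); r["vfov"]=float(r["vfov"])
P=cloud(r)
g=cv2.cvtColor(r["color"],cv2.COLOR_RGB2GRAY).astype(float)
c0=onz(r,246,130,.052); print("c0",c0)
def edge(c,angs):
    out=[]
    for a in angs:
        rr=np.arange(.245,.285,.001)
        uv=np.array([proj(r,[c[0]-q*np.cos(a),c[1]+q*np.sin(a),.052]) for q in rr],np.float32)
        val=cv2.remap(g.astype(np.float32),uv[:,0:1],uv[:,1:2],cv2.INTER_LINEAR)[:,0]
        d=np.gradient(cv2.GaussianBlur(val.reshape(-1,1),(1,9),0)[:,0]); i=d.argmin()
        if d[i]<-2 and 2<i<len(rr)-3: out.append([c[0]-rr[i]*np.cos(a),c[1]+rr[i]*np.sin(a)])
    return np.array(out)
c=c0[:2]
A=np.radians(np.r_[-75:-50:2,-30:76:2, 120:240:2])
for k in range(5):
    e=edge(c,A)
    s=least_squares(lambda p:np.hypot(e[:,0]-p[0],e[:,1]-p[1])-p[2],[*c,.264],loss="soft_l1",f_scale=.002)
    c=s.x[:2]; print(s.x,len(e),np.abs(s.fun).mean())
O=c
for n,(u,v),z in [("zero outer",(370,300),.052),("zero inner",(371,272),.052),("ptr root",(389,246),.063),("ptr tip",(392,284),.056),("kerf",(383,20),.06),("kerf2",(386,140),.06)]:
    p=onz(r,150+u/4,120+v/4,z); d=p[:2]-O; print(n,p,np.hypot(*d),np.degrees(np.arctan2(d[1],-d[0])))
m=(P[...,2]>.135)&(np.hypot(P[...,0]-O[0]+.165,P[...,1]-O[1])<.05); h=P[m]; print("handle top",h.mean(0),h[:,2].max(),len(h))
m=(P[...,2]>.118)&(P[...,2]<.14)&(np.hypot(P[...,0]-O[0]+.15,P[...,1]-O[1]+.15)<.06); h=P[m]; print("knob",h.mean(0),len(h), h[:,:2].round(3).tolist())
```

```text
c0 [ 0.7323 -0.0464  0.052 ]
[ 0.742  -0.0435  0.2631] 126 0.000630290868988667
[ 0.742  -0.0436  0.263 ] 126 0.000583066487247849
[ 0.742  -0.0436  0.2631] 126 0.0005655376089082664
[ 0.742  -0.0436  0.2631] 126 0.0005715183093589751
[ 0.742  -0.0437  0.2631] 126 0.0005476543050129732
zero outer [ 0.4804 -0.0362  0.052 ] 0.261639654933392 1.6362792642603987
zero inner [ 0.5074 -0.0368  0.052 ] 0.23469696879008037 1.675240646642834
ptr root [ 0.5319 -0.0541  0.063 ] 0.21028865091624951 -2.836762613514405
ptr tip [ 0.4959 -0.0572  0.056 ] 0.24644264353462128 -3.155016145999906
kerf [ 0.7503 -0.0455  0.06  ] 0.008516935960878828 -167.64978734635358
kerf2 [ 0.6341 -0.0498  0.06  ] 0.1080635150399846 -3.2763682785017267
handle top [ 0.5749 -0.0516  0.1585] 0.1693701775269596 66
knob [ 0.5846 -0.1876  0.1303] 64 [[0.612, -0.175], [0.612, -0.179], [0.612, -0.182], [0.608, -0.175], [0.608, -0.179], [0.609, -0.183], [0.605, -0.172], [0.605, -0.175], [0.604, -0.179], [0.605, -0.183], [0.605, -0.187], [0.601, -0.175], [0.601, -0.179], [0.601, -0.182], [0.601, -0.186], [0.598, -0.176], [0.598, -0.179], [0.598, -0.183], [0.597, -0.186], [0.599, -0.19], [0.594, -0.179], [0.593, -0.182], [0.594, -0.186], [0.594, -0.19], [0.59, -0.179], [0.59, -0.182], [0.59, -0.186], [0.59, -0.19], [0.586, -0.183], [0.586, -0.186], [0.586, -0.19], [0.586, -0.193], [0.583, -0.183], [0.582, -0.186], [0.582, -0.19], [0.582, -0.193], [0.579, -0.183], [0.579, -0.186], [0.579, -0.19], [0.579, -0.193], [0.579, -0.197], [0.575, -0.186], [0.575, -0.19], [0.575, -0.194], [0.575, -0.197], [0.572, -0.187], [0.571, -0.19], [0.572, -0.194], [0.571, -0.197], [0.568, -0.19], [0.568, -0.193], [0.568, -0.197], [0.568, -0.201], [0.565, -0.19], [0.564, -0.194], [0.564, -0.197], [0.564, -0.201], [0.561, -0.19], [0.561, -0.194], [0.561, -0.198], [0.56, -0.201], [0.557, -0.194], [0.557, -0.198], [0.557, -0.202]]
```

```bash
cat >> h.py <<'E'
from scipy.spatial.transform import Rotation as R
def plan(xyz,yaw,n,clo,start=None):
    """rows tool-down from current measured pose; straight line, uniform turn"""
    o=observe(); p=np.array(o["tool_pos"]) if start is None else np.array(start[:3]); y=o["tool_rot"][2] if start is None else start[3]
    dy=yaw-y; 
    d=(np.array(xyz)-p)/n
    for i in range(n):
        yy=y+dy*i/n; c,s=np.cos(yy),np.sin(yy)
        # tool down: x=(c,s), y=(s,-c), z=-z
        print([round(float(v),4) for v in (c*d[0]+s*d[1], s*d[0]-c*d[1], -d[2])]+[0,0,round(-dy/n,4),clo],end=",\n" if i%5==4 else ",")
    print()
E
python3 - <<'E'
from h import *
plan([.577,-.053,.226],.055+np.pi,25,0)
E
```

```text
[0.0197, -0.0087, 0.0, 0, 0, np.float64(-0.1092), 0],[0.0205, -0.0065, 0.0, 0, 0, np.float64(-0.1092), 0],[0.0211, -0.0042, 0.0, 0, 0, np.float64(-0.1092), 0],[0.0214, -0.0019, 0.0, 0, 0, np.float64(-0.1092), 0],[0.0215, 0.0004, 0.0, 0, 0, np.float64(-0.1092), 0],
[0.0213, 0.0028, 0.0, 0, 0, np.float64(-0.1092), 0],[0.0209, 0.0051, 0.0, 0, 0, np.float64(-0.1092), 0],[0.0202, 0.0073, 0.0, 0, 0, np.float64(-0.1092), 0],[0.0193, 0.0095, 0.0, 0, 0, np.float64(-0.1092), 0],[0.0182, 0.0115, 0.0, 0, 0, np.float64(-0.1092), 0],
[0.0168, 0.0134, 0.0, 0, 0, np.float64(-0.1092), 0],[0.0152, 0.0152, 0.0, 0, 0, np.float64(-0.1092), 0],[0.0135, 0.0167, 0.0, 0, 0, np.float64(-0.1092), 0],[0.0116, 0.0181, 0.0, 0, 0, np.float64(-0.1092), 0],[0.0095, 0.0193, 0.0, 0, 0, np.float64(-0.1092), 0],
[0.0074, 0.0202, 0.0, 0, 0, np.float64(-0.1092), 0],[0.0051, 0.0209, 0.0, 0, 0, np.float64(-0.1092), 0],[0.0028, 0.0213, 0.0, 0, 0, np.float64(-0.1092), 0],[0.0005, 0.0215, 0.0, 0, 0, np.float64(-0.1092), 0],[-0.0019, 0.0214, 0.0, 0, 0, np.float64(-0.1092), 0],
[-0.0042, 0.0211, 0.0, 0, 0, np.float64(-0.1092), 0],[-0.0065, 0.0205, 0.0, 0, 0, np.float64(-0.1092), 0],[-0.0087, 0.0197, 0.0, 0, 0, np.float64(-0.1092), 0],[-0.0107, 0.0186, 0.0, 0, 0, np.float64(-0.1092), 0],[-0.0127, 0.0173, 0.0, 0, 0, np.float64(-0.1092), 0],
```

{"fn": "send_rows", "kwargs": {"series": [[0.02, -0.009, 0, 0, 0, -0.109, 0], [0.02, -0.006, 0, 0, 0, -0.109, 0], [0.021, -0.004, 0, 0, 0, -0.109, 0], [0.021, -0.002, 0, 0, 0, -0.109, 0], [0.021, 0, 0, 0, 0, -0.109, 0]]}}

```text
time: 0.67
tool_pos: [0.3041, -0.3858, 0.2266]
tool_rot: [-3.141, -0.0, 1.017]
contact_force: [0.7, -0.2, -0.0]
opening: 0.0918
```

{"fn": "send_rows", "kwargs": {"series": [[0.021, 0.003, 0, 0, 0, -0.109, 0], [0.021, 0.005, 0, 0, 0, -0.109, 0], [0.02, 0.007, 0, 0, 0, -0.109, 0], [0.019, 0.01, 0, 0, 0, -0.109, 0], [0.018, 0.012, 0, 0, 0, -0.109, 0]]}}

```text
time: 1.08
tool_pos: [0.373, -0.3037, 0.2267]
tool_rot: [-3.142, 0.0, 1.562]
contact_force: [0.2, 0.5, 1.3]
opening: 0.0919
```

{"fn": "send_rows", "kwargs": {"series": [[0.017, 0.013, 0, 0, 0, -0.109, 0], [0.015, 0.015, 0, 0, 0, -0.109, 0], [0.013, 0.017, 0, 0, 0, -0.109, 0], [0.012, 0.018, 0, 0, 0, -0.109, 0], [0.01, 0.019, 0, 0, 0, -0.109, 0]]}}

```text
time: 1.5
tool_pos: [0.4405, -0.2204, 0.2267]
tool_rot: [-3.142, -0.0, 2.107]
contact_force: [0.3, -0.5, 0.3]
opening: 0.0922
```

{"fn": "send_rows", "kwargs": {"series": [[0.007, 0.02, 0, 0, 0, -0.109, 0], [0.005, 0.021, 0, 0, 0, -0.109, 0], [0.003, 0.021, 0, 0, 0, -0.109, 0], [0.001, 0.021, 0, 0, 0, -0.109, 0], [-0.002, 0.021, 0, 0, 0, -0.109, 0]]}}

```text
time: 1.92
tool_pos: [0.5078, -0.1385, 0.2266]
tool_rot: [-3.142, -0.0, 2.652]
contact_force: [0.1, 0.0, -0.6]
opening: 0.0922
```

{"fn": "send_rows", "kwargs": {"series": [[-0.004, 0.021, 0, 0, 0, -0.109, 0], [-0.006, 0.02, 0, 0, 0, -0.109, 0], [-0.009, 0.02, 0, 0, 0, -0.109, 0], [-0.011, 0.019, 0, 0, 0, -0.109, 0], [-0.013, 0.017, 0, 0, 0, -0.109, 0]]}}

```text
time: 2.33
tool_pos: [0.5766, -0.0557, 0.2266]
tool_rot: [3.142, -0.0, -3.086]
contact_force: [0.3, -0.1, 0.2]
opening: 0.0917
```

Run:
```python
from h import *
o=observe(); print(o["time"],o["tool_pos"],o["tool_rot"],o["qpos"],o["contact_force"])
r=imaging.read_camera("wrist"); np.savez("w1.npz",**r)
crop(r,0,0,512,384,1.5,"w1.png")
```

```text
2.3333 [ 0.5766 -0.0557  0.2266] [ 3.1416 -0.0003 -3.0858] [-0.2286  0.4424  1.3692 -0.      1.3302 -1.8551] [ 0.3165 -0.1151  0.1536]
```

View pics/w1.png

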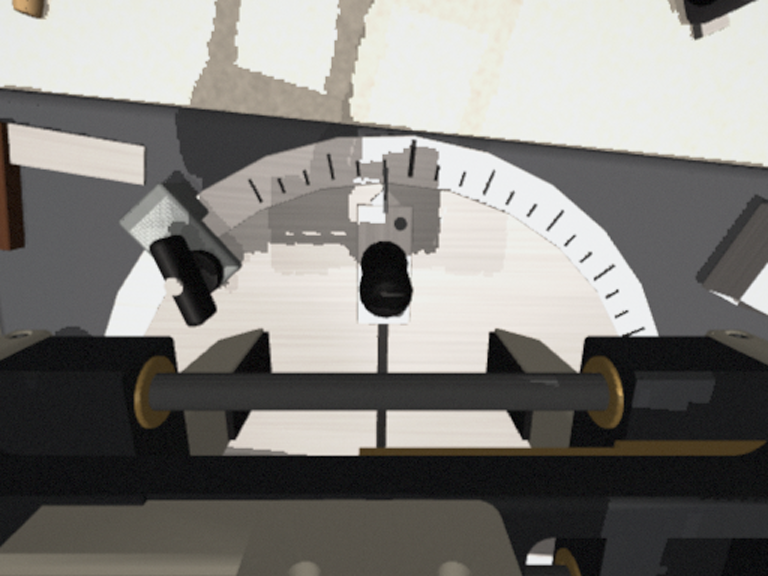

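Run:
```python
from h import *
r=dict(np.load("w1.npz"))
crop(r,150,80,350,220,4,"w1a.png"); crop(r,270,80,450,230,4,"w1b.png"); crop(r,60,100,170,230,4,"w1c.png")
```

```text
(no output)
```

View pics/w1a.png

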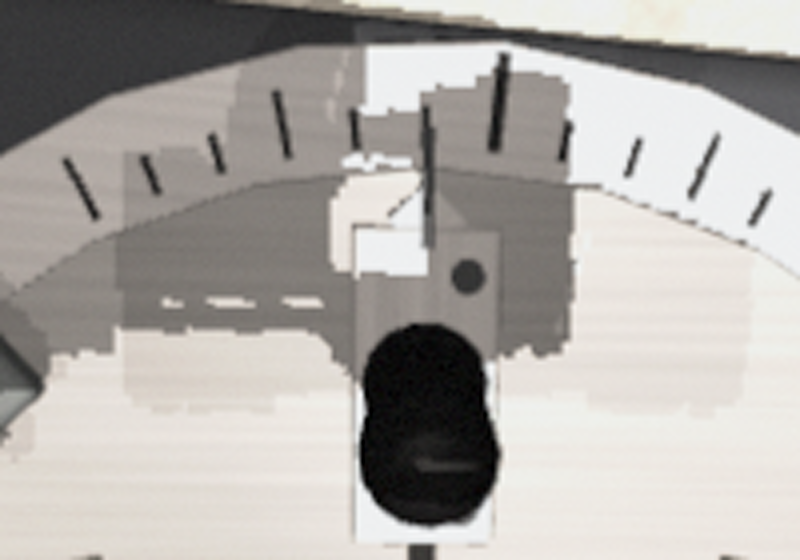

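View pics/w1b.png

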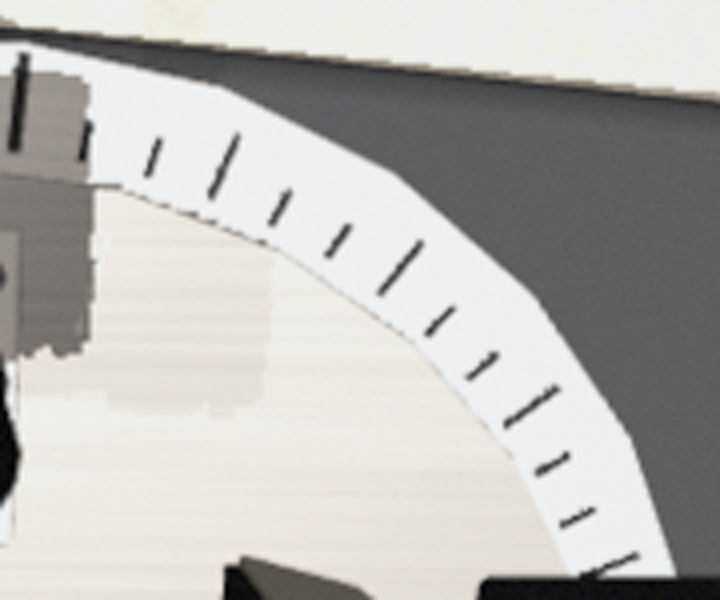

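View pics/w1c.png

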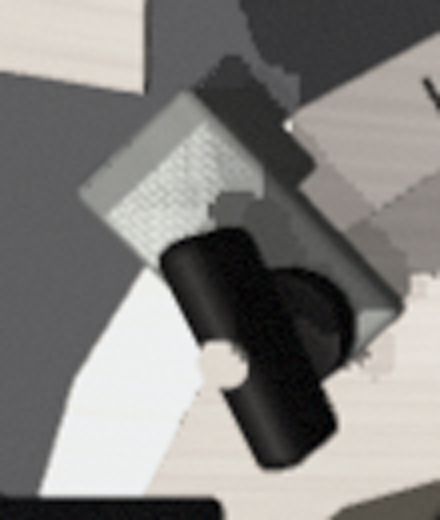

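Run:
```python
from h import *
from scipy.optimize import least_squares
r=dict(np.load("w1.npz"))
def P(u,v,ox,oy,z): return onz(r,(u+.5)/4-.5+ox,(v+.5)/4-.5+oy,z)
L=[(0,494,150,504,57,150),(-15,288,157,277,92,150),(-30,97,218,66,160,150),(15,692,198,717,135,150),
(15,211,198,238,136,270),(30,380,294,421,242,270),(45,505,426,558,388,270),(60,585,577,638,555,270)]
I=np.array([P(l[1],l[2],l[5],80,.052)[:2] for l in L]);Ou=np.array([P(l[3],l[4],l[5],80,.052)[:2] for l in L]);a=np.radians([l[0] for l in L])
def fun(p):
    d=np.c_[-np.cos(a+p[2]),np.sin(a+p[2])]
    e=np.r_[I-(p[:2]+p[3]*d),(Ou-(p[:2]+p[4]*d))[1:]]
    return e.ravel()
s=least_squares(fun,[.742,-.044,.03,.235,.25]); print(s.x,np.degrees(s.x[2]),fun(s.x).reshape(-1,2)*1e3)
O=s.x[:2]; z0=s.x[2]
for n,u,v,z in[("ptr tip",428,130,.06),("ptr root",428,240,.066)]:
    d=P(u,v,150,80,z)[:2]-O; print(n,np.hypot(*d),np.degrees(np.arctan2(d[1],-d[0])-z0))
# handle axis: top sphere centre ~ (430,455)?
print("handletop",P(430,458,150,80,.152)); print("foot r165 at -5:",O+.165*np.array([-np.cos(z0-.087),np.sin(z0-.087)]))
k=O+.212*np.array([-np.cos(z0-np.pi/4),np.sin(z0-np.pi/4)]); print("knob pred",k)
for u,v in((205,238),(303,452),(166,252),(336,428),(240,235),(270,468)): print(P(u,v,60,100,.1305))
```

```text
[ 0.7379 -0.0444  0.0401  0.2338  0.2526] 2.298004374727861 [[ 0.0139 -0.0237]
 [-0.0957 -0.1398]
 [-0.2155  0.1704]
 [ 0.1288  0.1717]
 [ 0.1456 -0.1277]
 [ 0.2045 -0.1317]
 [ 0.3813 -0.4322]
 [-0.0626  0.9243]
 [ 0.0886  0.3094]
 [ 0.0307  0.0783]
 [-0.3686 -0.3234]
 [-0.1032  0.009 ]
 [-0.1988 -0.3952]
 [ 0.0034 -0.0514]
 [ 0.0477 -0.0379]]
ptr tip 0.23823473057792174 -4.858900960145939
ptr root 0.20753460785118447 -4.752512569659269
handletop [ 0.5718 -0.0518  0.152 ]
foot r165 at -5: [ 0.5731 -0.0521]
knob pred [ 0.5821 -0.1882]
[ 0.5514 -0.1907  0.1305]
[ 0.6038 -0.1709  0.1305]
[ 0.5552 -0.2002  0.1305]
[ 0.597  -0.1623  0.1305]
[ 0.5502 -0.1825  0.1305]
[ 0.6085 -0.1793  0.1305]
```

Run:
```python
from h import *
for n in("w1","t0","s0"):
    r=dict(np.load(n+".npz")); C=cloud(r)
    k=np.array([.582,-.188]); m=(C[...,2]>.1255)&(C[...,2]<.138)&(np.hypot(C[...,0]-k[0],C[...,1]-k[1])<.045)
    q=C[m]; b=cv2.minAreaRect(q[:,:2].astype(np.float32)*1000); print(n,len(q),q.mean(0),b)
    m=(C[...,2]>.1)&(C[...,2]<.18)&(np.hypot(C[...,0]-.573,C[...,1]+.052)<.035);q=C[m]; print("handle",q[:,0].min(),q[:,0].max(),q[:,1].min(),q[:,1].max(),q[:,2].max())
```

```text
w1 840 [ 0.5804 -0.1868  0.1294] ((581.4619750976562, -187.01670837402344), (61.58606719970703, 13.446025848388672), 21.57579803466797)
handle 0.5567683731307965 0.5879033344320592 -0.06782695567290452 -0.03555722063764247 0.1652228589114126
t0 55 [ 0.584  -0.1879  0.1313] ((585.8327026367188, -187.5840301513672), (57.98738479614258, 12.688592910766602), 21.16999626159668)
handle 0.5595183718140379 0.5901348430345492 -0.06573250562456445 -0.03674346164491231 0.1693701775269596
s0 73 [ 0.5771 -0.1918  0.1291] ((578.4022216796875, -191.14352416992188), (60.11981201171875, 16.126081466674805), 17.827898025512695)
handle 0.5525619637556054 0.5837731850242153 -0.07171217495272852 -0.04004684737956188 0.16489267337160618
```

{"fn": "send_rows", "kwargs": {"series": [[0.003, 0.004, 0.03, 0, 0, 0, 0], [0, 0, 0.03, 0, 0, 0, 0], [0, 0, 0.03, 0, 0, 0, 0.2], [0, 0, 0.024, 0, 0, 0, 0.4], [0, 0, 0, 0, 0, 0, 1]], "newtons": 12}}

```text
time: 2.8
tool_pos: [0.5696, -0.0522, 0.1077]
tool_rot: [3.139, -0.009, -3.092]
contact_force: [-1.2, 0.7, -0.5]
opening: 0.0762
```

{"fn": "send_rows", "kwargs": {"series": [[0, 0, 0, 0, 0, 0, 1], [0, 0, 0, 0, 0, 0, 1], [0, 0, 0, 0, 0, 0, 1]]}}

```text
time: 3.05
tool_pos: [0.5741, -0.0533, 0.1148]
tool_rot: [-3.14, 0.004, -3.092]
contact_force: [0.0, -0.3, 0.1]
opening: 0.056
```

{"fn": "send_rows", "kwargs": {"series": [[0, 0, 0, 0, 0, 0, 1], [0, 0, 0, 0, 0, 0, 1], [0, 0, 0, 0, 0, 0, 1], [0, 0, 0, 0, 0, 0, 1], [0, 0, 0, 0, 0, 0, 1]]}}

```text
time: 3.47
tool_pos: [0.5731, -0.0526, 0.1135]
tool_rot: [3.141, 0.001, -3.091]
contact_force: [-0.4, 2.8, 4.8]
opening: 0.0328
```

{"fn": "send_rows", "kwargs": {"series": [[-0.0001, 0.0029, 0, 0, 0, 0.0175, 1], [-0.0001, 0.0058, 0, 0, 0, 0.035, 1], [-0.0001, 0.0058, 0, 0, 0, 0.035, 1], [-0.0001, 0.0058, 0, 0, 0, 0.035, 1], [-0.0001, 0.0058, 0, 0, 0, 0.035, 1]], "newtons": 15}}

```text
time: 3.88
tool_pos: [0.574, -0.0278, 0.1134]
tool_rot: [-3.139, 0.001, 3.032]
contact_force: [-2.1, -4.8, 5.4]
opening: 0.0323
```

Run:
```python
from h import *
o=observe(); O=np.array([.7379,-.0444]); d=o["tool_pos"][:2]-O; print(o["tool_pos"],o["contact_force"],o["torque"],np.hypot(*d),np.degrees(np.arctan2(d[1],-d[0])-.0401))
```

```text
[ 0.574  -0.0278  0.1134] [-2.0767 -4.7816  5.3843] [-0.6062  0.0637  0.0748] 0.16477712973613687 3.4883240727978833
```

{"fn": "send_rows", "kwargs": {"series": [[-0.0001, 0.0058, 0, 0, 0, 0.035, 1], [-0.0001, 0.0058, 0, 0, 0, 0.035, 1], [-0.0001, 0.0058, 0, 0, 0, 0.035, 1], [-0.0001, 0.0058, 0, 0, 0, 0.035, 1], [-0.0001, 0.0058, 0, 0, 0, 0.035, 1]]}}

```text
time: 4.3
tool_pos: [0.5795, 0.0006, 0.1134]
tool_rot: [-3.14, 0.001, 2.857]
contact_force: [-1.1, -4.6, 5.9]
opening: 0.0322
```

{"fn": "send_rows", "kwargs": {"series": [[-0.0001, 0.0058, 0, 0, 0, 0.035, 1], [-0.0001, 0.0058, 0, 0, 0, 0.035, 1], [-0.0001, 0.0058, 0, 0, 0, 0.035, 1], [-0.0001, 0.0058, 0, 0, 0, 0.035, 1], [-0.0001, 0.0058, 0, 0, 0, 0.035, 1]]}}

```text
time: 4.72
tool_pos: [0.5899, 0.0276, 0.1134]
tool_rot: [-3.14, 0.002, 2.681]
contact_force: [-2.5, -5.7, 6.3]
opening: 0.0325
```

{"fn": "send_rows", "kwargs": {"series": [[-0.0001, 0.0058, 0, 0, 0, 0.035, 1], [-0.0001, 0.0058, 0, 0, 0, 0.035, 1], [-0.0001, 0.0058, 0, 0, 0, 0.035, 1], [-0.0001, 0.0041, 0, 0, 0, 0.025, 1], [0, 0, 0, 0, 0, 0, 1]]}}

```text
time: 5.13
tool_pos: [0.6014, 0.0472, 0.1134]
tool_rot: [3.141, 0.002, 2.552]
contact_force: [0.3, -0.9, 4.5]
opening: 0.0322
```

Run:
```python
from h import *
o=observe(); O=np.array([.7379,-.0444]); d=o["tool_pos"][:2]-O; print(o["tool_pos"],o["contact_force"],o["torque"],np.hypot(*d),np.degrees(np.arctan2(d[1],-d[0])-.0401))
r=imaging.read_camera("wrist"); np.savez("w2.npz",**r)
crop(r,0,0,512,384,1.5,"w2.png")
```

```text
[0.6014 0.0472 0.1134] [ 0.3357 -0.9124  4.4604] [-0.0299 -0.2424 -0.3004] 0.16439058817201888 31.565274347063454
```

View pics/w2.png

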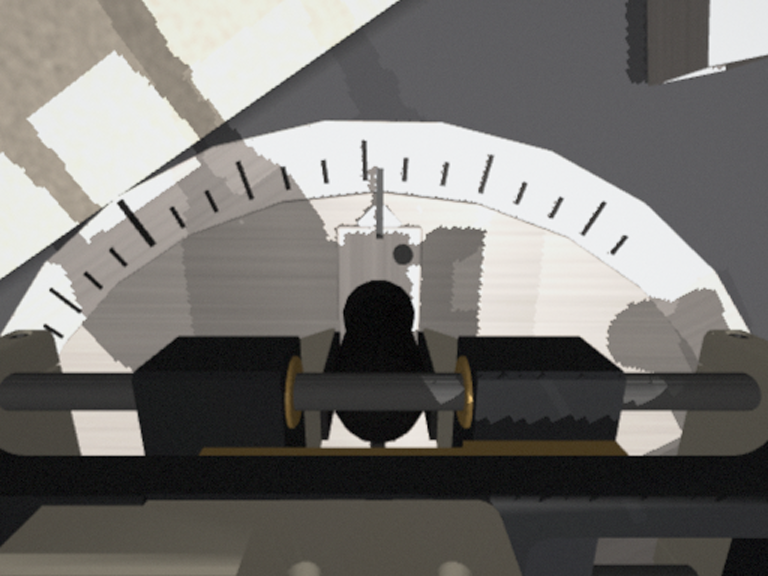

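{"fn": "send_rows", "kwargs": {"series": [[0, 0.0033, 0, 0, 0, 0.02, 1], [0, 0.0033, 0, 0, 0, 0.02, 1], [0, 0.0026, 0, 0, 0, 0.016, 1], [0, 0, 0, 0, 0, 0, 1], [0, 0, 0, 0, 0, 0, 1]]}}

```text
time: 5.6
tool_pos: [0.6065, 0.0543, 0.1134]
tool_rot: [3.141, 0.002, 2.497]
contact_force: [1.1, -2.2, 5.3]
opening: 0.0316
```

Run:
```python
from h import *
o=observe(); O=np.array([.7379,-.0444]); d=o["tool_pos"][:2]-O; print(o["tool_pos"],o["contact_force"],o["torque"],np.hypot(*d),np.degrees(np.arctan2(d[1],-d[0])-.0401))
r=imaging.read_camera("wrist"); np.savez("w3.npz",**r)
crop(r,160,80,340,200,4,"w3.png");crop(r,20,120,140,240,4,"w3b.png")
```

```text
[0.6065 0.0543 0.1134] [ 1.096  -2.2263  5.2968] [-0.2358 -0.3064 -0.224 ] 0.16431812524974446 34.61697481454176
```

View pics/w3.png

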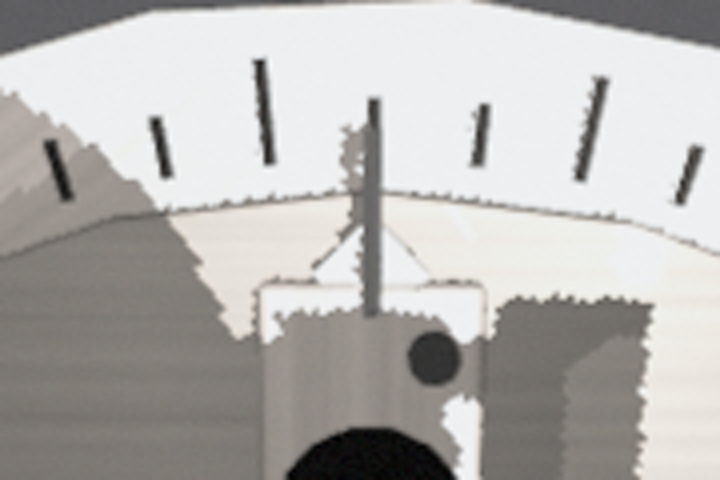

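Pointer at crop x≈373 stands midway between the 30 (266) and 40 (481) marks, on the 35 mark. Releasing.

{"fn": "send_rows", "kwargs": {"series": [[0, 0, 0, 0, 0, 0, 0.6], [0, 0, 0, 0, 0, 0, 0.4], [0, 0, 0, 0, 0, 0, 0.2], [0, 0, 0, 0, 0, 0, 0], [0, 0, -0.01, 0, 0, 0, 0]]}}

```text
time: 6.07
tool_pos: [0.6042, 0.0549, 0.1208]
tool_rot: [-3.139, -0.004, 2.498]
contact_force: [-1.0, -0.4, -0.8]
opening: 0.0585
```

{"fn": "send_rows", "kwargs": {"series": [[0, 0, -0.025, 0, 0, 0, 0], [0, 0, -0.035, 0, 0, 0, 0], [0, 0, -0.035, 0, 0, 0, 0], [0, 0, -0.01, 0, 0, 0, 0], [0, 0, 0, 0, 0, 0, 0]]}}

```text
time: 6.48
tool_pos: [0.6073, 0.0548, 0.2321]
tool_rot: [3.137, 0.006, 2.498]
contact_force: [-0.7, 0.1, -1.0]
opening: 0.0901
```

Run:
```python
from h import *
o=observe();print(o["tool_pos"],o["tool_rot"],o["opening"],o["contact_force"])
r=imaging.read_camera("wrist"); np.savez("w4.npz",**r)
crop(r,160,80,340,200,4,"w4.png")
plan([.5815,-.187,.226],np.radians(21.5)+np.pi,15,0)
```

```text
[0.6073 0.0548 0.2321] [3.1372 0.0065 2.4984] 0.09005459372131483 [-0.6631  0.1278 -0.9762]
[-0.0084, -0.0139, 0.0002, 0, 0, np.float64(-0.0679), 0],[-0.0074, -0.0144, 0.0002, 0, 0, np.float64(-0.0679), 0],[-0.0064, -0.0149, 0.0002, 0, 0, np.float64(-0.0679), 0],[-0.0054, -0.0153, 0.0002, 0, 0, np.float64(-0.0679), 0],[-0.0043, -0.0156, 0.0002, 0, 0, np.float64(-0.0679), 0],
[-0.0033, -0.0159, 0.0002, 0, 0, np.float64(-0.0679), 0],[-0.0022, -0.0161, 0.0002, 0, 0, np.float64(-0.0679), 0],[-0.0011, -0.0162, 0.0002, 0, 0, np.float64(-0.0679), 0],[0.0, -0.0162, 0.0002, 0, 0, np.float64(-0.0679), 0],[0.0011, -0.0162, 0.0002, 0, 0, np.float64(-0.0679), 0],
[0.0022, -0.0161, 0.0002, 0, 0, np.float64(-0.0679), 0],[0.0033, -0.0159, 0.0002, 0, 0, np.float64(-0.0679), 0],[0.0044, -0.0156, 0.0002, 0, 0, np.float64(-0.0679), 0],[0.0054, -0.0153, 0.0002, 0, 0, np.float64(-0.0679), 0],[0.0064, -0.0149, 0.0002, 0, 0, np.float64(-0.0679), 0],
```

View pics/w4.png

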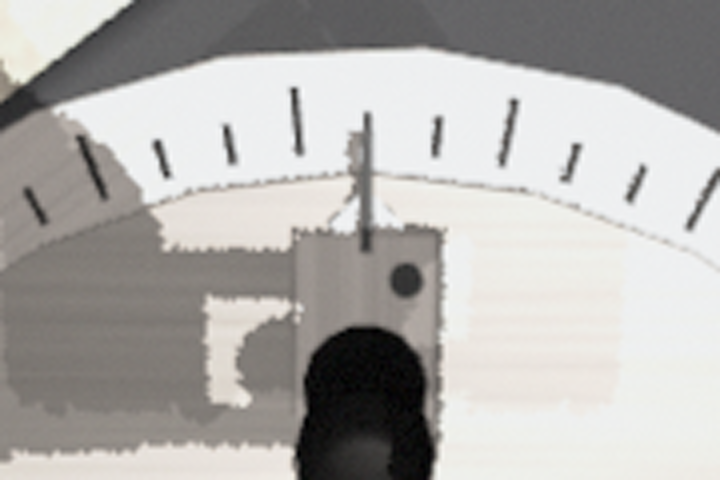

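Still on 35 (pointer 367, with 30 at 297 and 40 at 437). On to the knob.

{"fn": "send_rows", "kwargs": {"series": [[-0.008, -0.014, 0, 0, 0, -0.068, 0], [-0.007, -0.014, 0, 0, 0, -0.068, 0], [-0.006, -0.015, 0, 0, 0, -0.068, 0], [-0.005, -0.015, 0, 0, 0, -0.068, 0], [-0.004, -0.016, 0, 0, 0, -0.068, 0]]}}

```text
time: 6.95
tool_pos: [0.5948, -0.0253, 0.2252]
tool_rot: [-3.141, -0.004, 2.842]
contact_force: [0.5, 0.4, 0.0]
opening: 0.0917
```

{"fn": "send_rows", "kwargs": {"series": [[-0.003, -0.016, 0, 0, 0, -0.068, 0], [-0.002, -0.016, 0, 0, 0, -0.068, 0], [-0.001, -0.016, 0, 0, 0, -0.068, 0], [0, -0.016, 0, 0, 0, -0.068, 0], [0.001, -0.016, 0, 0, 0, -0.068, 0]]}}

```text
time: 7.37
tool_pos: [0.5863, -0.1053, 0.2252]
tool_rot: [3.14, -0.004, -3.102]
contact_force: [0.8, 0.6, 0.7]
opening: 0.0915
```

{"fn": "send_rows", "kwargs": {"series": [[0.002, -0.016, 0, 0, 0, -0.068, 0], [0.003, -0.016, 0, 0, 0, -0.068, 0], [0.004, -0.016, 0, 0, 0, -0.068, 0], [0.005, -0.015, 0, 0, 0, -0.068, 0], [0.006, -0.015, 0, 0, 0, -0.068, 0]]}}

```text
time: 7.78
tool_pos: [0.58, -0.1858, 0.2251]
tool_rot: [3.138, -0.003, -2.762]
contact_force: [-0.3, -0.2, 0.0]
opening: 0.0918
```

{"fn": "send_rows", "kwargs": {"series": [[0, 0, 0, 0, 0, 0, 0], [0, 0, 0, 0, 0, 0, 0]]}}

```text
time: 7.95
tool_pos: [0.5802, -0.1856, 0.2256]
tool_rot: [3.139, -0.003, -2.768]
contact_force: [0.2, 1.4, -0.0]
opening: 0.0917
```

Run:
```python
from h import *
o=observe();print(o["tool_pos"],o["tool_rot"],o["qpos"])
r=imaging.read_camera("wrist"); np.savez("w5.npz",**r)
crop(r,0,0,512,384,1.5,"w5.png")
C=cloud(r)
k=np.array([.582,-.188]); m=(C[...,2]>.1255)&(C[...,2]<.138)&(np.hypot(C[...,0]-k[0],C[...,1]-k[1])<.045)
q=C[m]; print(len(q),cv2.minAreaRect(q[:,:2].astype(np.float32)*1000))
plan([.5815,-.187,.106],np.radians(21.5)-np.pi,5,0)
```

```text
[ 0.5802 -0.1856  0.2256] [ 3.1386 -0.0025 -2.7679] [-0.4354  0.5019  1.2746  0.0002  1.3691 -2.3799]
812 ((581.260986328125, -188.68508911132812), (60.88031005859375, 13.557246208190918), 21.693744659423828)
[-0.0, -0.0005, 0.024, 0, 0, np.float64(-0.0001), 0],[-0.0, -0.0005, 0.024, 0, 0, np.float64(-0.0001), 0],[-0.0, -0.0005, 0.024, 0, 0, np.float64(-0.0001), 0],[-0.0, -0.0005, 0.024, 0, 0, np.float64(-0.0001), 0],[-0.0, -0.0005, 0.024, 0, 0, np.float64(-0.0001), 0],
```

View pics/w5.png

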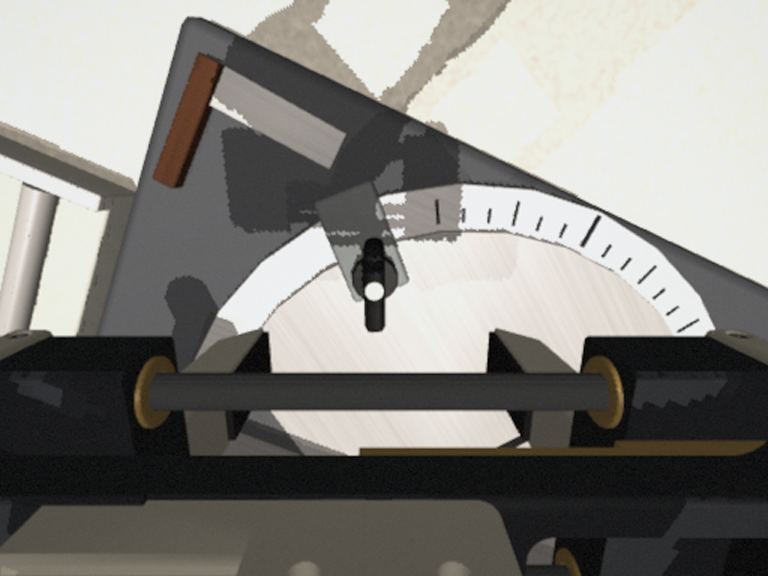

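{"fn": "send_rows", "kwargs": {"series": [[0, -0.0026, 0.03, 0, 0, 0, 0], [0, 0, 0.03, 0, 0, 0, 0.3], [0, 0, 0.03, 0, 0, 0, 0.6], [0, 0, 0.02, 0, 0, 0, 0.6], [0, 0, 0.01, 0, 0, 0, 0.8]], "newtons": 55}}

```text
time: 8.42
tool_pos: [0.5803, -0.1858, 0.104]
tool_rot: [3.137, -0.004, -2.765]
contact_force: [-0.5, 0.4, 0.1]
opening: 0.07
```

{"fn": "send_rows", "kwargs": {"series": [[0, 0, 0, 0, 0, 0, 1], [0, 0, 0, 0, 0, 0, 1], [0, 0, 0, 0, 0, 0, 1], [0, 0, 0, 0, 0, 0, 1], [0, 0, 0, 0, 0, 0, 1]]}}

```text
time: 8.83
tool_pos: [0.5828, -0.1882, 0.1092]
tool_rot: [-3.14, 0.002, -2.765]
contact_force: [0.1, 0.4, 0.1]
opening: 0.0362
```

{"fn": "send_rows", "kwargs": {"series": [[0, 0, 0, 0, 0, 0, 1], [0, 0, 0, 0, 0, 0, 1], [0, 0, 0, 0, 0, 0, 1], [0, 0, 0, 0, 0, 0, 1]]}}

```text
time: 9.17
tool_pos: [0.5821, -0.1877, 0.108]
tool_rot: [3.141, 0.0, -2.765]
contact_force: [-1.1, 1.7, 0.9]
opening: 0.0136
```

Run:
```python
from h import *
print(observe())
```

```text
{'time': 9.1667, 'qpos': array([-0.4373,  0.6074,  1.4308,  0.0002,  1.1036, -2.3851]), 'qvel': array([ 0.0002,  0.0012,  0.0001, -0.0054, -0.0012, -0.0026]), 'joint_efforts': array([ -0.7279, -53.2471, -22.1643,  -0.0696,  -0.2621,   0.2717]), 'tool_pos': array([ 0.5821, -0.1877,  0.108 ]), 'tool_rot': array([ 3.1414,  0.    , -2.7647]), 'contact_force': array([-1.1287,  1.6621,  0.9341]), 'torque': array([0.3451, 0.006 , 0.1897]), 'opening': 0.013607716397503555}
```

{"fn": "send_rows", "kwargs": {"series": [[0, 0, 0, 0, 0, 0.05, 1], [0, 0, 0, 0, 0, 0.08, 1], [0, 0, 0, 0, 0, 0.08, 1], [0, 0, 0, 0, 0, 0.08, 1], [0, 0, 0, 0, 0, 0.08, 1]]}}

```text
time: 9.58
tool_pos: [0.5822, -0.1883, 0.108]
tool_rot: [-3.141, 0.0, -3.138]
contact_force: [0.0, -1.8, 1.4]
opening: 0.0139
```

Run:
```python
from h import *
o=observe();print({k:o[k] for k in("tool_pos","tool_rot","contact_force","torque","opening","qpos")})
```

```text
{'tool_pos': array([ 0.5822, -0.1883,  0.108 ]), 'tool_rot': array([-3.1406,  0.0003, -3.138 ]), 'contact_force': array([ 0.027 , -1.7691,  1.448 ]), 'torque': array([-0.1105, -0.0745,  0.3566]), 'opening': 0.013923111224254364, 'qpos': array([-0.4376,  0.6075,  1.4305, -0.0009,  1.103 , -2.0116])}
```

{"fn": "send_rows", "kwargs": {"series": [[0, 0, 0, 0, 0, 0.06, 1], [0, 0, 0, 0, 0, 0.06, 1], [0, 0, 0, 0, 0, 0.06, 1], [0, 0, 0, 0, 0, 0.06, 1], [0, 0, 0, 0, 0, 0, 1]]}}

```text
time: 10.0
tool_pos: [0.5822, -0.1886, 0.108]
tool_rot: [-3.14, 0.001, 2.907]
contact_force: [-0.9, -2.5, 1.3]
opening: 0.0136
```

```bash
cat > o.py <<'E'
from h import *
o=observe();print({k:o[k] for k in("tool_pos","tool_rot","contact_force","torque","opening")},o["qpos"][5])
E
python3 o.py
```

```text
{'tool_pos': array([ 0.5822, -0.1886,  0.108 ]), 'tool_rot': array([-3.1403,  0.0006,  2.9065]), 'contact_force': array([-0.8732, -2.5239,  1.3085]), 'torque': array([-0.3585, -0.0376,  0.0218]), 'opening': 0.013573553754339824} -1.7730902911964381
```

{"fn": "send_rows", "kwargs": {"series": [[0, 0, 0, 0, 0, 0.06, 1], [0, 0, 0, 0, 0, 0.06, 1], [0, 0, 0, 0, 0, 0.06, 1], [0, 0, 0, 0, 0, 0.06, 1], [0, 0, 0, 0, 0, 0, 1]]}}

```text
time: 10.42
tool_pos: [0.5821, -0.189, 0.108]
tool_rot: [-3.14, 0.001, 2.668]
contact_force: [-1.2, -5.2, 1.9]
opening: 0.0139
```

```bash
python3 o.py
```

```text
{'tool_pos': array([ 0.5821, -0.189 ,  0.108 ]), 'tool_rot': array([-3.1401,  0.001 ,  2.6681]), 'contact_force': array([-1.243 , -5.2021,  1.9251]), 'torque': array([-0.758 ,  0.1641,  0.1131]), 'opening': 0.013893857632923078} -1.5347620814261513
```

{"fn": "send_rows", "kwargs": {"series": [[0, 0, 0, 0, 0, 0.06, 1], [0, 0, 0, 0, 0, 0.06, 1], [0, 0, 0, 0, 0, 0.06, 1], [0, 0, 0, 0, 0, 0.06, 1], [0, 0, 0, 0, 0, 0, 1]]}}

```text
time: 10.83
tool_pos: [0.5819, -0.1893, 0.108]
tool_rot: [-3.14, 0.001, 2.429]
contact_force: [-3.3, -5.9, 2.4]
opening: 0.0136
```

```bash
python3 o.py
```

```text
{'tool_pos': array([ 0.5819, -0.1893,  0.108 ]), 'tool_rot': array([-3.1398,  0.0012,  2.4286]), 'contact_force': array([-3.2543, -5.9397,  2.3717]), 'torque': array([-1.0208,  0.3096,  0.1211]), 'opening': 0.013575756560828923} -1.295378687838587
```

{"fn": "send_rows", "kwargs": {"series": [[0, 0, 0, 0, 0, 0.06, 1], [0, 0, 0, 0, 0, 0.06, 1], [0, 0, 0, 0, 0, 0.06, 1], [0, 0, 0, 0, 0, 0.06, 1]]}}

```text
time: 11.17
tool_pos: [0.5816, -0.1895, 0.108]
tool_rot: [-3.139, 0.002, 2.189]
contact_force: [-3.4, -6.6, 2.6]
opening: 0.0135
```

```bash
python3 o.py
```

```text
{'tool_pos': array([ 0.5816, -0.1895,  0.108 ]), 'tool_rot': array([-3.1395,  0.0017,  2.1894]), 'contact_force': array([-3.3729, -6.5948,  2.6382]), 'torque': array([-1.1711,  0.4581,  0.4671]), 'opening': 0.013518770476700833} -1.0559923314057962
```

{"fn": "send_rows", "kwargs": {"series": [[0, 0, 0, 0, 0, 0.06, 1], [0, 0, 0, 0, 0, 0.06, 1], [0, 0, 0, 0, 0, 0.06, 1], [0, 0, 0, 0, 0, 0.06, 1]]}}

```text
time: 11.5
tool_pos: [0.5813, -0.1897, 0.108]
tool_rot: [-3.139, 0.002, 1.95]
contact_force: [-4.2, -7.5, 3.1]
opening: 0.0135
```

```bash
python3 o.py
```

```text
{'tool_pos': array([ 0.5813, -0.1897,  0.108 ]), 'tool_rot': array([-3.1392,  0.0021,  1.9496]), 'contact_force': array([-4.1633, -7.4722,  3.0946]), 'torque': array([-1.2798,  0.7011,  0.6065]), 'opening': 0.013524745914227813} -0.8162084393147793
```

{"fn": "send_rows", "kwargs": {"series": [[0, 0, 0, 0, 0, 0.06, 1], [0, 0, 0, 0, 0, 0.06, 1], [0, 0, 0, 0, 0, 0.06, 1], [0, 0, 0, 0, 0, 0.06, 1]]}}

```text
time: 11.83
tool_pos: [0.581, -0.1898, 0.108]
tool_rot: [-3.139, 0.003, 1.71]
contact_force: [-6.3, -6.9, 3.6]
opening: 0.0133
```

```bash
python3 o.py
```

```text
{'tool_pos': array([ 0.581 , -0.1898,  0.108 ]), 'tool_rot': array([-3.139 ,  0.0027,  1.7099]), 'contact_force': array([-6.3272, -6.8845,  3.5776]), 'torque': array([-1.3749,  0.937 ,  0.7306]), 'opening': 0.013344083468105014} -0.5763932830785482
```

{"fn": "send_rows", "kwargs": {"series": [[0, 0, 0, 0, 0, 0.05, 1], [0, 0, 0, 0, 0, 0.05, 1], [0, 0, 0, 0, 0, 0.05, 1], [0, 0, 0, 0, 0, 0.05, 1]], "newtons": 60}}

```text
time: 12.17
tool_pos: [0.5807, -0.1898, 0.108]
tool_rot: [-3.139, 0.003, 1.511]
contact_force: [-6.5, -8.2, 4.1]
opening: 0.0139
```

```bash
python3 o.py
```

```text
{'tool_pos': array([ 0.5807, -0.1898,  0.108 ]), 'tool_rot': array([-3.139 ,  0.0032,  1.5106]), 'contact_force': array([-6.5439, -8.1534,  4.0855]), 'torque': array([-1.3159,  1.0999,  0.9245]), 'opening': 0.013944263802608822} -0.37708667706694915
```

{"fn": "send_rows", "kwargs": {"series": [[0, 0, 0, 0, 0, 0.05, 1], [0, 0, 0, 0, 0, 0.05, 1], [0, 0, 0, 0, 0, 0.04, 1]]}}

```text
time: 12.42
tool_pos: [0.5805, -0.1898, 0.108]
tool_rot: [-3.139, 0.004, 1.371]
contact_force: [-7.6, -8.0, 4.8]
opening: 0.0135
```

```bash
python3 o.py
```

```text
{'tool_pos': array([ 0.5805, -0.1898,  0.108 ]), 'tool_rot': array([-3.1389,  0.0036,  1.3708]), 'contact_force': array([-7.646 , -7.9906,  4.7742]), 'torque': array([-1.3634,  1.2831,  0.8886]), 'opening': 0.013456376846152628} -0.2371654908699744
```

{"fn": "send_rows", "kwargs": {"series": [[-0.0024, -0.0012, 0, 0, 0, 0, 1], [0, 0, 0, 0, 0, 0, 1], [0, 0, 0, 0, 0, 0, 0.7], [0, 0, 0, 0, 0, 0, 0.5], [0, 0, 0, 0, 0, 0, 0.3]]}}

```text
time: 12.83
tool_pos: [0.5806, -0.1897, 0.1074]
tool_rot: [-3.141, -0.0, 1.369]
contact_force: [0.2, -0.0, -0.2]
opening: 0.0293
```

{"fn": "send_rows", "kwargs": {"series": [[0, 0, 0, 0, 0, 0, 0.2], [0, 0, -0.02, 0, 0, 0, 0.2], [0, 0, -0.035, 0, 0, 0, 0], [0, 0, -0.035, 0, 0, 0, 0], [0, 0, -0.03, 0, 0, 0, 0]]}}

```text
time: 13.25
tool_pos: [0.5807, -0.1899, 0.2297]
tool_rot: [3.141, -0.0, 1.369]
contact_force: [0.7, -0.0, 0.2]
opening: 0.0624
```

{"fn": "send_rows", "kwargs": {"series": [[0, 0, 0, 0, 0, 0, 0], [0, 0, 0, 0, 0, 0, 0]]}}

```text
time: 13.42
tool_pos: [0.5813, -0.1902, 0.2296]
tool_rot: [3.137, 0.001, 1.369]
contact_force: [-0.2, -0.3, -0.8]
opening: 0.0757
```

```bash
python3 o.py
python3 - <<'E'
from h import *
r=imaging.read_camera("wrist"); np.savez("w6.npz",**r); crop(r,0,0,512,384,1.5,"w6.png")
t=imaging.read_camera("top"); np.savez("t6.npz",**t); crop(t,130,100,350,250,3.5,"t6.png")
s=imaging.read_camera("side"); crop(s,220,140,420,290,4,"s6.png")
C=cloud(r)
k=np.array([.582,-.188]); m=(C[...,2]>.118)&(C[...,2]<.138)&(np.hypot(C[...,0]-k[0],C[...,1]-k[1])<.045)
q=C[m]; print(len(q),q[:,2].mean(),cv2.minAreaRect(q[:,:2].astype(np.float32)*1000))
C=cloud(t); m=(C[...,2]>.118)&(C[...,2]<.138)&(np.hypot(C[...,0]-k[0],C[...,1]-k[1])<.045)
q=C[m]; print(len(q),q[:,2].mean(),cv2.minAreaRect(q[:,:2].astype(np.float32)*1000) if len(q) else 0)
E
```

```text
{'tool_pos': array([ 0.5813, -0.1902,  0.2296]), 'tool_rot': array([3.1374, 0.0009, 1.3686]), 'contact_force': array([-0.241 , -0.3109, -0.826 ]), 'torque': array([-0.0332, -0.0884,  0.0017]), 'opening': 0.07573383796610908} -0.23936494287946827
836 0.12913771233973395 ((581.9058227539062, -188.2815704345703), (14.2234468460083, 60.6146354675293), 10.664827346801758)
0 nan 0<stdin>:9: RuntimeWarning: Mean of empty slice.
  ret = ret.dtype.type(ret / rcount)
```

View pics/w6.png

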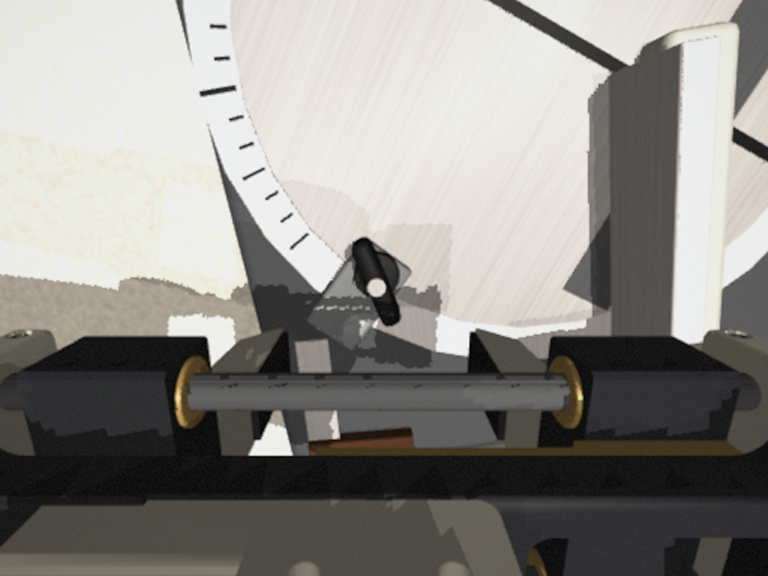

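View pics/s6.png

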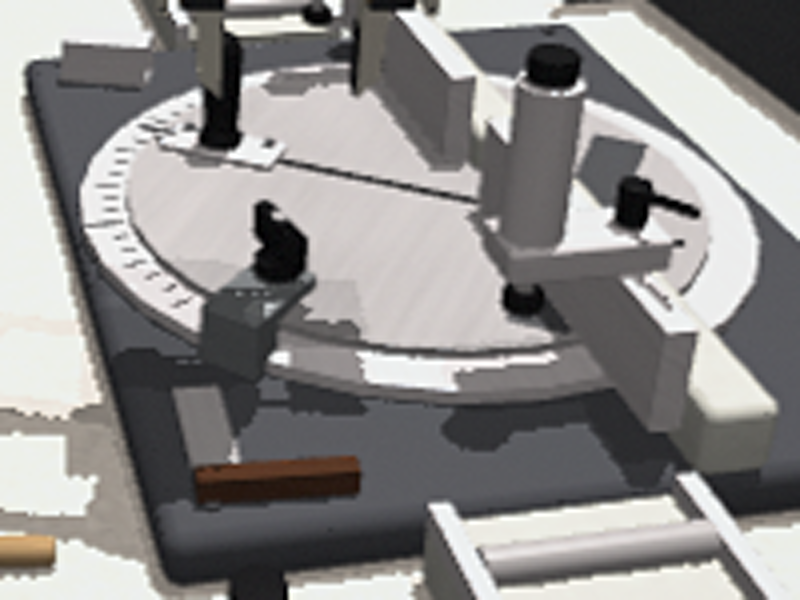

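Knob: torque rose from the slack 0.36 N·m to about 0.9 N·m, then the knob settled back a little on release, as the thread's friction would predict. Now for the push position, with fingers shut.

Run:
```python
from h import *
plan([.5720,.0105,.2296],.920,10,1)
```

```text
[0.0194, -0.0048, -0.0004, 0, 0, np.float64(0.0448), 1],[0.0192, -0.0056, -0.0004, 0, 0, np.float64(0.0448), 1],[0.0189, -0.0065, -0.0004, 0, 0, np.float64(0.0448), 1],[0.0186, -0.0073, -0.0004, 0, 0, np.float64(0.0448), 1],[0.0183, -0.0082, -0.0004, 0, 0, np.float64(0.0448), 1],
[0.0179, -0.009, -0.0004, 0, 0, np.float64(0.0448), 1],[0.0175, -0.0098, -0.0004, 0, 0, np.float64(0.0448), 1],[0.017, -0.0106, -0.0004, 0, 0, np.float64(0.0448), 1],[0.0165, -0.0113, -0.0004, 0, 0, np.float64(0.0448), 1],[0.016, -0.012, -0.0004, 0, 0, np.float64(0.0448), 1],
```

View pics/t6.png

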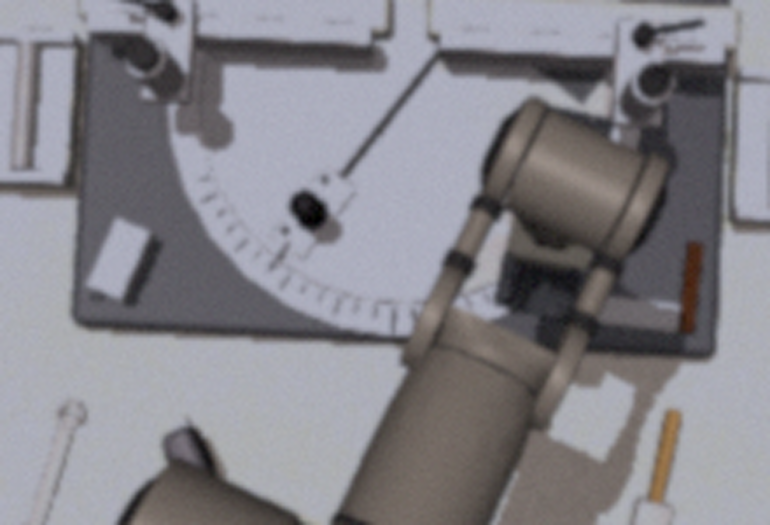

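The top view shows the arm over the clamp, and the handle at (308,210) with the pointer at (275,260). The offcut and square have not moved.

{"fn": "send_rows", "kwargs": {"series": [[0.019, -0.005, 0, 0, 0, 0.045, 1], [0.019, -0.006, 0, 0, 0, 0.045, 1], [0.019, -0.006, 0, 0, 0, 0.045, 1], [0.019, -0.007, 0, 0, 0, 0.045, 1], [0.018, -0.008, 0, 0, 0, 0.045, 1]], "newtons": 30}}

```text
time: 13.98
tool_pos: [0.5762, -0.0895, 0.2258]
tool_rot: [-3.138, 0.0, 1.141]
contact_force: [0.3, 0.5, 0.5]
opening: 0.0627
```

{"fn": "send_rows", "kwargs": {"series": [[0.018, -0.009, 0, 0, 0, 0.045, 1], [0.017, -0.01, 0, 0, 0, 0.045, 1], [0.017, -0.011, 0, 0, 0, 0.045, 1], [0.016, -0.011, 0, 0, 0, 0.045, 1], [0.016, -0.012, 0, 0, 0, 0.045, 1]]}}

```text
time: 14.4
tool_pos: [0.5716, 0.0097, 0.2259]
tool_rot: [-3.139, 0.002, 0.916]
contact_force: [0.2, -0.0, 0.2]
opening: 0.0295
```

{"fn": "send_rows", "kwargs": {"series": [[0, 0, 0, 0, 0, 0, 1], [0, 0, 0, 0, 0, 0, 1]]}}

```text
time: 14.57
tool_pos: [0.5718, 0.0094, 0.2263]
tool_rot: [-3.14, 0.002, 0.921]
contact_force: [0.2, -0.7, -0.2]
opening: 0.0167
```

```bash
python3 o.py
python3 - <<'E'
from h import *
r=imaging.read_camera("wrist"); np.savez("w7.npz",**r); crop(r,0,0,512,384,1.5,"w7.png")
C=cloud(r); m=(C[...,2]>.1)&(C[...,2]<.18)&(np.hypot(C[...,0]-.6066,C[...,1]-.0556)<.04);q=C[m]; print(len(q),q.min(0),q.max(0))
E
```

```text
{'tool_pos': array([0.5718, 0.0094, 0.2263]), 'tool_rot': array([-3.1395,  0.0016,  0.9211]), 'contact_force': array([ 0.1759, -0.6651, -0.2491]), 'torque': array([-0.0091, -0.0609,  0.0114]), 'opening': 0.01673736748411105} 0.5325480598019905
1149 [0.5903 0.0388 0.1471] [0.6225 0.0705 0.1652]
```

View pics/w7.png

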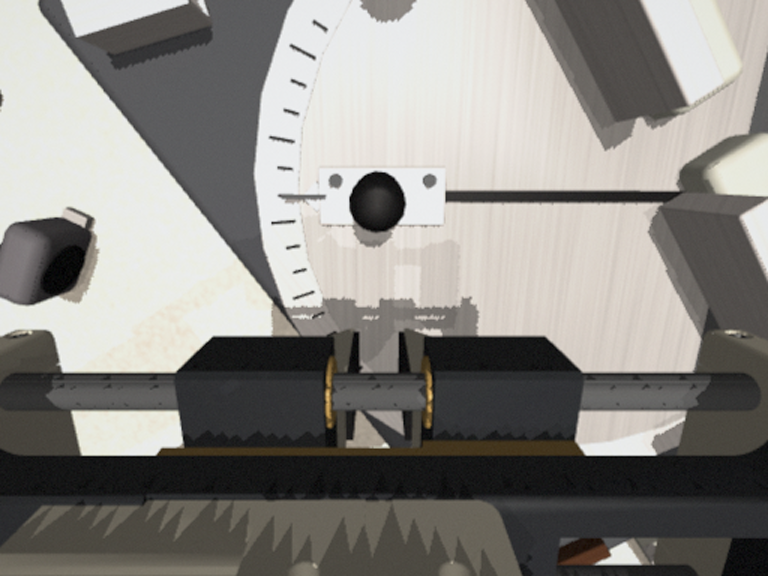

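{"fn": "send_rows", "kwargs": {"series": [[0, 0, 0.03, 0, 0, 0, 1], [0, 0, 0.03, 0, 0, 0, 1], [0, 0, 0.03, 0, 0, 0, 1], [0, 0, 0.023, 0, 0, 0, 1], [0.005, 0, 0, 0, 0, 0, 1]]}}

```text
time: 15.03
tool_pos: [0.5719, 0.0113, 0.1093]
tool_rot: [-3.133, 0.006, 0.917]
contact_force: [-1.1, -0.1, 0.2]
opening: 0.0007
```

{"fn": "send_rows", "kwargs": {"series": [[0.005, 0, 0, 0, 0, 0, 1], [0.005, 0, 0, 0, 0, 0, 1], [0.005, 0, 0, 0, 0, 0, 1], [0.003, 0, 0, 0, 0, 0, 1], [0, 0, 0, 0, 0, 0, 1]]}}

```text
time: 15.45
tool_pos: [0.5874, 0.0277, 0.1159]
tool_rot: [3.139, -0.001, 0.919]
contact_force: [-0.5, -0.1, 0.5]
opening: 0.0003
```

{"fn": "send_rows", "kwargs": {"series": [[0.002, 0, 0, 0, 0, 0, 1], [0.002, 0, 0, 0, 0, 0, 1], [0, 0, 0, 0, 0, 0, 1]]}}

```text
time: 15.7
tool_pos: [0.589, 0.0304, 0.115]
tool_rot: [3.141, -0.0, 0.919]
contact_force: [-0.1, 0.0, 0.1]
opening: 0.0001
```

{"fn": "send_rows", "kwargs": {"series": [[0.002, 0, 0, 0, 0, 0, 1], [0.001, 0, 0, 0, 0, 0, 1], [0, 0, 0, 0, 0, 0, 1]]}}

```text
time: 15.95
tool_pos: [0.5904, 0.0323, 0.1147]
tool_rot: [-3.141, 0.001, 0.918]
contact_force: [-0.6, -0.9, 1.4]
opening: 0.0005
```

{"fn": "send_rows", "kwargs": {"series": [[0.001, 0, 0, 0, 0, 0, 1], [0.001, 0, 0, 0, 0, 0, 1], [0, 0, 0, 0, 0, 0, 1]]}}

```text
time: 16.2
tool_pos: [0.5905, 0.0324, 0.1147]
tool_rot: [-3.141, 0.004, 0.918]
contact_force: [-5.7, -8.1, 4.1]
opening: 0.0004
```

{"fn": "send_rows", "kwargs": {"series": [[0.0002, 0, 0, 0, 0, 0, 1], [0, 0, 0, 0, 0, 0, 1], [0, 0, 0, 0, 0, 0, 1], [0, 0, 0, 0, 0, 0, 1], [0, 0, 0, 0, 0, 0, 1]]}}

```text
time: 16.62
tool_pos: [0.5905, 0.0325, 0.1147]
tool_rot: [-3.141, 0.004, 0.918]
contact_force: [-6.6, -8.5, 4.6]
opening: 0.0004
```

```bash
python3 o.py
python3 - <<'E'
from h import *
r=imaging.read_camera("wrist"); np.savez("w8.npz",**r); crop(r,150,0,350,140,4,"w8.png")
E
```

```text
{'tool_pos': array([0.5905, 0.0325, 0.1147]), 'tool_rot': array([-3.1406,  0.0042,  0.918 ]), 'contact_force': array([-6.6052, -8.4644,  4.5719]), 'torque': array([-1.2533,  0.9782,  0.0667]), 'opening': 0.00041924988115887325} 0.5812779765584557
```

View pics/w8.png

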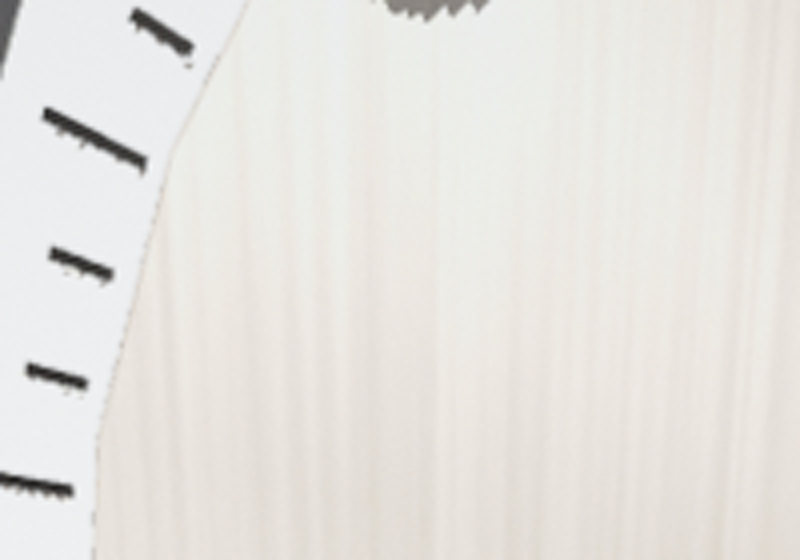

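{"fn": "send_rows", "kwargs": {"series": [[-0.002, 0, 0, 0, 0, 0, 1], [-0.006, 0, 0, 0, 0, 0, 1], [-0.01, 0, 0, 0, 0, 0, 1], [-0.01, 0, 0, 0, 0, 0, 1], [-0.0042, 0, -0.01, 0, 0, 0, 1]]}}

```text
time: 17.08
tool_pos: [0.5702, 0.0077, 0.1232]
tool_rot: [-3.138, 0.002, 0.918]
contact_force: [-0.6, 0.4, -0.4]
opening: 0.0003
```

{"fn": "send_rows", "kwargs": {"series": [[0, 0, -0.03, 0, 0, 0, 1], [0, 0, -0.035, 0, 0, 0, 1], [0, 0, -0.038, 0, 0, 0, 1], [0, 0, 0, 0, 0, 0, 1], [0, 0, 0, 0, 0, 0, 1]]}}

```text
time: 17.5
tool_pos: [0.5735, 0.0083, 0.2311]
tool_rot: [3.136, -0.003, 0.918]
contact_force: [-0.6, 0.5, -0.3]
opening: 0.0009
```

```bash
python3 o.py
python3 - <<'E'
from h import *
from scipy.optimize import least_squares
r=imaging.read_camera("wrist"); np.savez("w9.npz",**r); crop(r,160,60,310,230,3.5,"w9.png")
w=dict(np.load("w7.npz")); crop(w,160,60,310,230,3.5,"w7z.png")
t=imaging.read_camera("top"); t6=dict(np.load("t0.npz"))
cv2.imwrite("pics/t9.png",np.hstack([t6["color"],t["color"]])[60:270,:,::-1][:, :])
crop(t,20,60,420,280,2,"t9b.png")
E
```

```text
{'tool_pos': array([0.5735, 0.0083, 0.2311]), 'tool_rot': array([ 3.1359, -0.0034,  0.918 ]), 'contact_force': array([-0.5863,  0.4879, -0.2669]), 'torque': array([ 0.0542, -0.0189,  0.0208]), 'opening': 0.0008554607576082677} 0.5336470261343674
```

View pics/w9.png

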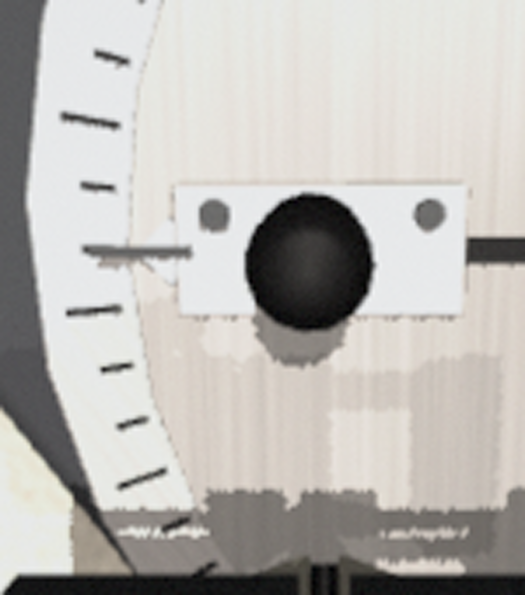

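View pics/w7z.png

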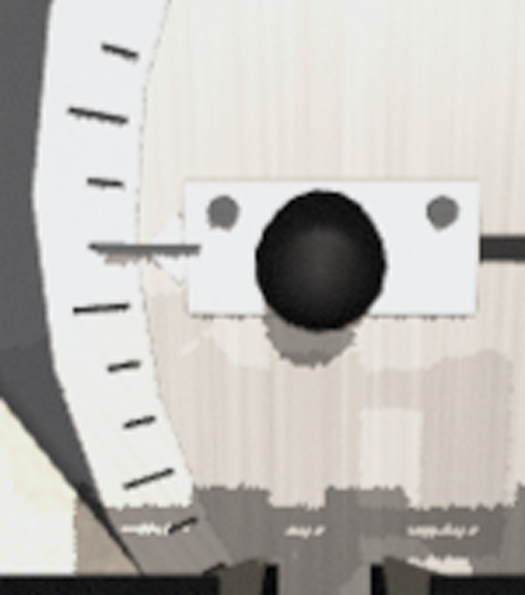

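View pics/t9b.png

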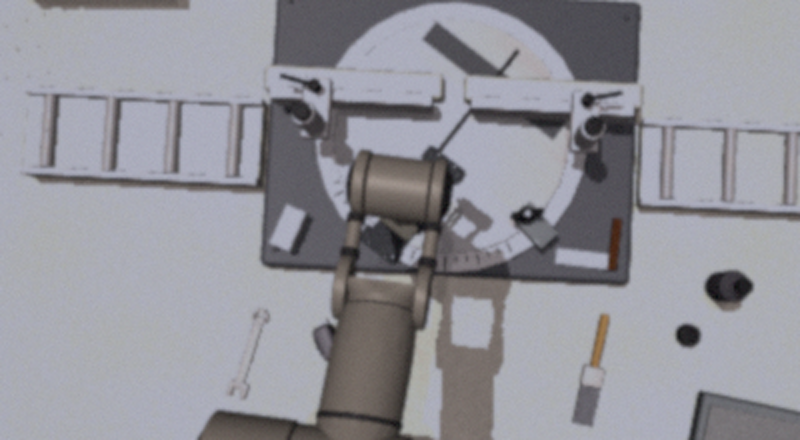

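Run:
```python
from h import *
k=np.array([.582,-.188])
for n in("top","side"):
    C=cloud(imaging.read_camera(n)); m=(C[...,2]>.122)&(C[...,2]<.138)&(np.hypot(C[...,0]-k[0],C[...,1]-k[1])<.045)
    q=C[m]; print(n,len(q),cv2.minAreaRect(q[:,:2].astype(np.float32)*1000))
print(observe()["contact_force"], workorder.hand_in())
```

```text
top 59 ((584.6103515625, -188.19464111328125), (13.795280456542969, 56.77831268310547), 9.609464645385742)
side 80 ((578.1544189453125, -191.083740234375), (14.294633865356445, 61.70589828491211), 11.977935791015625)
the job is handed in; nothing more can be done
[ 0.2483 -0.569  -0.8153] None
```

The saw is set to 35° left, the rim clamp is tightened, the push check passed, and the job is handed in. It took about 18 of the 72 s.

- **Mitre angle:** I gripped the handle and swung it from about −4.8° to 35°. In the wrist-camera view the pointer stood midway between the 30 and 40 marks, so it is at 35° within a few tenths. It still read 35° after I let go.
- **Clamp:** I turned the wing knob clockwise by about 2.15 rad. The measured torque rose from 0.36 N·m (slack) to about 0.9 N·m, with the shoe biting at roughly 1.1 rad.
- **Knob settled back:** when released, the knob was about 0.4 rad short of the angle the gripper had turned. I take this as the thread settling to its holding force rather than the grip slipping, because the final reading fits that. This leaves it about 0.7 rad past first contact, right at the firm-tight limit. The knob angle did not change after that.
- **Push check:** with the fingers closed I pushed the handle sideways with 10 to 10.7 N for about half a second. The handle and pointer did not move; the pointer position between its neighbouring marks was the same before and after.
- **Finish:** the arm is clear of everything. The objects visible in the last top view look unmoved; the tape measure was partly hidden by the arm.

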